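# Tare the mixing beaker on the studio dial scale

### The arm

A 7-joint arm with a two-finger parallel gripper is mounted at the origin on the work surface. World frame = base frame: x ahead of the robot, y to its left, z up, the work surface at z = 0. Lengths are in m, angles in rad, forces in N, time in s.
With the tool pointing down it reaches from about 0.4 to 0.875 m from the base axis. Payload 19.3 kg.
Tool frame: the origin (TCP) lies between the finger pads; the fingertips stand 17 mm ahead of it and the grasp point (between the pads) lies 2 mm behind it (bot.tips_ahead is the z of the fingertips in the tool frame, in m); z points along the fingers, y is the direction in which the jaws open and shut (so a half turn about z gives the same grasp; the last joint's range is limited). The gripper opens to 85 mm and grips with 20 to 120 N. Pads are 22 mm wide; open, the fingers measure 114 mm over their backs; the gripper's body (76 mm by 85 mm) begins 54 mm behind the grasp point. The pads swing forward as they close: fully open they stand 13 mm farther back than shut.
Start: joints at [1.068, 0.521, -0.036, 1.599, 0.021, 1.021, -0.113], TCP at [0.262, -0.567, 0.248] pointing down, gripper open.
Joint ranges: [-2.91, 2.91], [-0.3, 2.13], [-1.5, 1.42], [0.17, 2.43], [-1.26, 4.41], [0.16, 1.93], [-2.52, 2.52]. Speed limits (rad/s): [1.89, 1.89, 2.39, 2.39, 3.01, 3.01, 3.01].

### API

Orientations are given as [roll, pitch, yaw] about the fixed x, y, z axes, in that order (R = Rz(yaw) Ry(pitch) Rx(roll)).
In Python, from workcell import telemetry, cams, job, bot gives the robot as it stands.
- The arm moves only by the tool arm_command, never from a script. Its argument "deltas" is a list of rows, each a list of 7 numbers: the opening, from -1 (shut) to 1 (fully open), so that 0 is half open, then the shift along the tool's x, y, z normalised to -1 to 1, where 1 is 150 mm, then the turn, a rotation vector about the tool's x, y, z normalised to -1 to 1, where 1 is 45 degrees. In form: [[hand, tx, ty, tz, rx, ry, rz], ...]. A call has 1 to 8 rows; each row is the pose to reach, as a shift and turn from the pose commanded when the call began, along the tool's axes at that moment; what a row does not reach only later rows make up. A row lasts 1/8 s, in which the tool goes at most 62.5 mm and 10.7 degrees, less where a joint would pass 70% of its speed; a pose out of reach is approached as far as the arm can. A call with a number of a shift or a turn outside -1 to 1 is refused whole. A call with a gripper value outside its range is refused whole. The fingers move at their own pace and stop on an object; "newtons" is the grip in N (left out, the last holds). Time passes only in rows, so rows that repeat a pose let the fingers close. It gives the time, the measured TCP pose, the force and the opening at its end, in the units of the state.
- telemetry.observe(): the state, without advancing time (a new reading comes with each control period).
- cams.grab_frame(name): name is "scene" or "top"; returns the picture (420x560x3 uint8, blue, green, red); there is no depth.
- cams.get_calibration(name): a dict with "fx", "fy", "cx", "cy" (pixels), "R" (3x3) and "t" (3): a world point X has camera coordinates R X + t. Camera axes: x right, y down, z forward; pixel columns grow to the right and rows downward; lengths in m; the calibration is good to about 2 mm. A picture is of the moment at which its call begins. get_calibration takes no time and is no camera call.
- job.job_done(): hands the job in, once; it reports no verdict.
The state is a dict: "clock": time; "qpos": joint angles; "qd": joint speeds; "joint_efforts": joint torques, N m; "position": TCP position; "tool_rot": TCP orientation; "force": force on the tool from outside, world axes, zero at the start; "moment": the same for the moment, N m; "grip_width": finger opening in m.
Only numpy, scipy, OpenCV 4.12 (cv2) and the standard library are available. Lean on these libraries where they do the work, as an engineer would, in place of code of your own. Each camera call takes 0.05 s, during which the arm holds its last target.

### The job

Stand the empty steel beaker upright on the middle of the scale's pan, setting it down gently, and let go of it: the dial disc turns with the weight. Then tare the scale: turn the black zero knob until the pointer rests on the disc's red zero mark, and let go. Leave the jar, the tub and the two modelling tools beside the scale where they lie.

Things in the scene. Friction and masses are not known exactly. Their poses are not given: they have to be found in the camera images.
- beaker_center (a point): Centre (half-way up, on the axis) of the empty open steel beaker: round, straight-sided, 58 mm outside diameter (60 mm at the rim), 90 mm tall, 3 mm wall, 0.22 to 0.41 kg, standing upright on the table. Its underside is 45 mm below this point. z is its axis, pointing to its mouth.
- pan_center (a point): Centre of the top face of the scale's flat steel pan, 180 mm (along the scale's x) by 170 mm (along its y). Empty, its face is 86 mm above the table; it does not tilt. The axes are the scale's: z up, +x the way the inclined dial faces. In these axes the zero knob lies at (-75, +195) mm and the dial's centre at (+52, +195) mm from the pan's centre.
- pan (a joint): How far the pan has sunk on its spring, in m: 0 empty, 0.010 per kg (about 1 N per mm), stop at 0.020. Setting the beaker down gently sinks it 2 to 4 mm; pushing or dropping it below 12 mm overloads the spring.
- knob_grip (a point): Zero knob: on its axis, half-way up, 125 mm above the table. A fluted black round knob, 46 mm in diameter, spanning 108 to 142 mm above the table, with a vertical axis, on the flat deck (100 mm above the table, 95 mm deep) of the scale's housing. It can be gripped from above across any diameter. The pan's edge is 110 mm to its side. The axes turn with the knob.
- zero_knob (a joint): Angle of the zero knob in rad, growing counter-clockwise seen from above, limits -1.5 to 4.5; it stays where it is left (friction 0.05 N m). Each rad moves the pointer half a rad in the same sense (knob counter-clockwise: pointer counter-clockwise, facing the dial). With the beaker on, it must be turned counter-clockwise by 0.9 to 3.3 rad in all.
- pointer_tip (a point): Tip of the black pointer, 62 mm from the dial's centre; it lies over the dial disc, under clear flat glass, and is moved by the zero knob alone. The dial (147 mm across, white, black ticks) slopes 25 degrees down away from the knob. At the start the tip is up to 0.35 rad either side of the dial's upper edge; with the beaker on the pan the zero mark is always counter-clockwise of it.
- zero_mark (a point): The point on the dial disc's red zero mark (7 mm wide) where the pointer's tip must come to rest: 62 mm from the dial's centre. The disc turns with the weight on the pan: counter-clockwise (facing the dial), one turn per 2 kg, so 0.7 to 1.3 rad for the beaker. With the pan empty the mark is at the upper edge of the dial, nearest the knob.
- dial_center (a point): Centre of the dial, on the common axis of pointer and disc, level with the pointer (as are the other two dial points).
- jar_center (a point): Centre of an amber jar with a black lid, 68 mm in diameter, 95 mm tall; bystander, to be left alone.
- tub_center (a point): Centre of an open blue plastic tub, 74 mm at the rim, 85 mm tall; bystander, to be left alone.
- boxwood_tool_mid (a point): Middle of a boxwood modelling tool, 180 mm long, 10 mm high, lying along its x on the robot's side of the scale; bystander.
- loop_tool_mid (a point): Middle of the handle of a wire loop tool, 175 mm long, 12 mm high, lying along its x on the table beside the scale's dial side; bystander.

How it is judged:
By the outcome, as a careful person would: the job done as asked, in the order asked, and still so for the second after the job is handed in, with the robot touching nothing.
It also fails if it takes over 64 s, if anything falls off the work surface, if the arm or the gripper's body presses on something with over 40 N, if the wrist force passes 120 N, or if a joint passes its speed limit or range.

## Working session

There is one attempt and no reset: what is moved stays moved. The work goes in short steps, Python scripts to look and compute and a tool call to move; the robot and the scene stay as the last step left them, time stands still between calls to the robot, and variables do not carry over. Pictures are saved under pics/ and viewed, and the job is handed in when it is done.

Besides the shell and the picture viewer there is one more tool, called after "Call:" by a JSON object that holds its "fn" and its "kwargs". arm_command: Moves the arm, as the interface text tells. Its arguments: {"type":"object","properties":{"deltas":{"type":"array","items":{"type":"array","items":{"type":"number"}}},"newtons":{"type":"number"}},"required":["deltas"]}

```bash
mkdir -p pics; python3 - <<'E'
from workcell import telemetry,cams,job,bot
import cv2
for n in("scene","top"):
    cv2.imwrite(f"pics/{n}0.png",cams.grab_frame(n)); c=cams.get_calibration(n); print(n,c)
print(telemetry.observe(), bot.tips_ahead)
E
```

```text
scene {'fx': 506.7419458677403, 'fy': 506.7419458677403, 'cx': 281.7759757082879, 'cy': 207.23320078976508, 'R': array([[-0.88429562,  0.46680181,  0.01083123],
       [ 0.31874763,  0.6204522 , -0.71654659],
       [-0.34120551, -0.63018658, -0.69745514]]), 't': array([ 0.49981769, -0.10317076,  1.62200392])}
top {'fx': 492.3897465507707, 'fy': 492.3897465507707, 'cx': 274.0304709504438, 'cy': 218.03657707064065, 'R': array([[-0.01641346, -0.99981615, -0.00991286],
       [-0.98149462,  0.01800283, -0.19064156],
       [ 0.19078497,  0.00660033, -0.98160966]]), 't': array([-0.00261811,  0.56811203,  1.18746911])}
{'clock': 0.1, 'qpos': array([ 1.06780314,  0.5219401 , -0.03635653,  1.59992654,  0.02114948,
        1.02110412, -0.11278107]), 'qd': array([ 0.00120546, -0.00126906,  0.00147833, -0.00221164, -0.00065922,
        0.0010218 , -0.00058141]), 'joint_efforts': array([ 3.60421902e-03, -9.28495359e+01,  1.98458500e+00, -3.70534194e+01,
        1.82144920e-02,  5.37290209e-03,  8.43968223e-06]), 'position': array([ 0.26201254, -0.56712352,  0.24780062]), 'tool_rot': array([-3.14059603e+00,  1.17375182e-05,  4.32799525e-01]), 'force': array([ 0.0995392 ,  0.04270873, -0.7584147 ]), 'moment': array([-0.02742143, -0.07673969, -0.01190654]), 'grip_width': 0.085313869640444} 0.017
```

View pics/scene0.png

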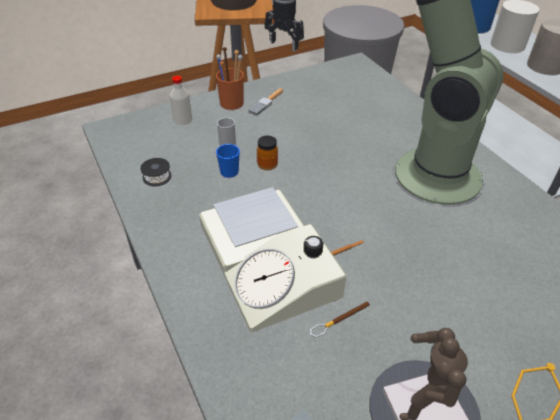

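View pics/top0.png

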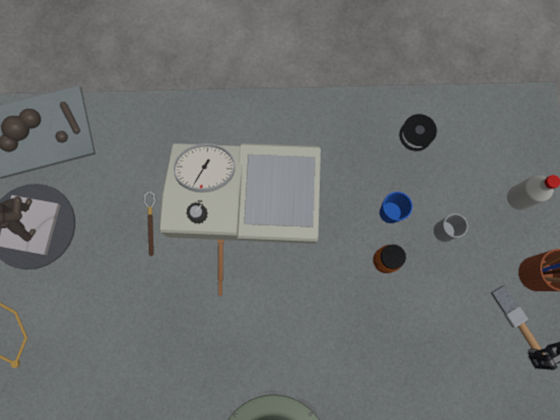

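The top view shows the beaker rim at about (455,225), the tub at (396,207), the jar at (390,258), the pan at about (280,190), the knob at (197,212) and the dial at (205,168). Next I'll measure these precisely.

```bash
cat > h.py <<'E'
import numpy as np, cv2
from workcell import telemetry,cams,job,bot
def ray(n,uv):
    c=cams.get_calibration(n);R=np.array(c['R']);t=np.array(c['t'])
    d=np.array([(uv[0]-c['cx'])/c['fx'],(uv[1]-c['cy'])/c['fy'],1.])
    return -R.T@t, R.T@d
def onplane(n,uv,z):
    o,d=ray(n,uv); return o+d*(z-o[2])/d[2]
def proj(n,X):
    c=cams.get_calibration(n);p=np.array(c['R'])@np.array(X)+np.array(c['t'])
    return np.array([c['fx']*p[0]/p[2]+c['cx'],c['fy']*p[1]/p[2]+c['cy']])
def tri(u1,u2):
    A=[];b=[]
    for n,u in(("top",u1),("scene",u2)):
        o,d=ray(n,u);d=d/np.linalg.norm(d);P=np.eye(3)-np.outer(d,d);A.append(P);b.append(P@o)
    return np.linalg.lstsq(np.vstack(A),np.hstack(b),rcond=None)[0]
E
python3 - <<'E'
import cv2,numpy as np
a=cv2.imread('pics/top0.png');b=cv2.imread('pics/scene0.png')
def crop(i,x,y,w,h,s,f): cv2.imwrite(f,cv2.resize(i[y:y+h,x:x+w],None,fx=s,fy=s,interpolation=cv2.INTER_CUBIC))
crop(a,365,185,120,95,6,'pics/a1.png');crop(b,200,110,95,75,8,'pics/b1.png');crop(a,155,135,175,115,4.5,'pics/a2.png');crop(b,190,180,160,150,4,'pics/b2.png')
E
```

```text
(no output)
```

View pics/a1.png

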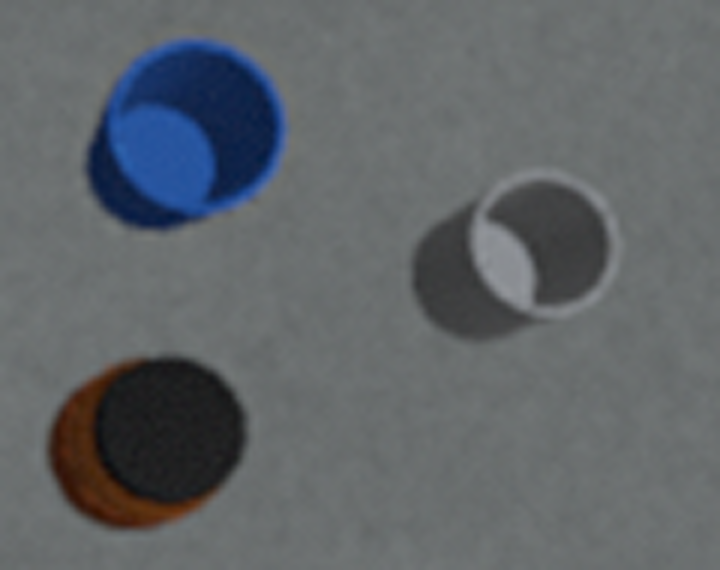

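View pics/b1.png

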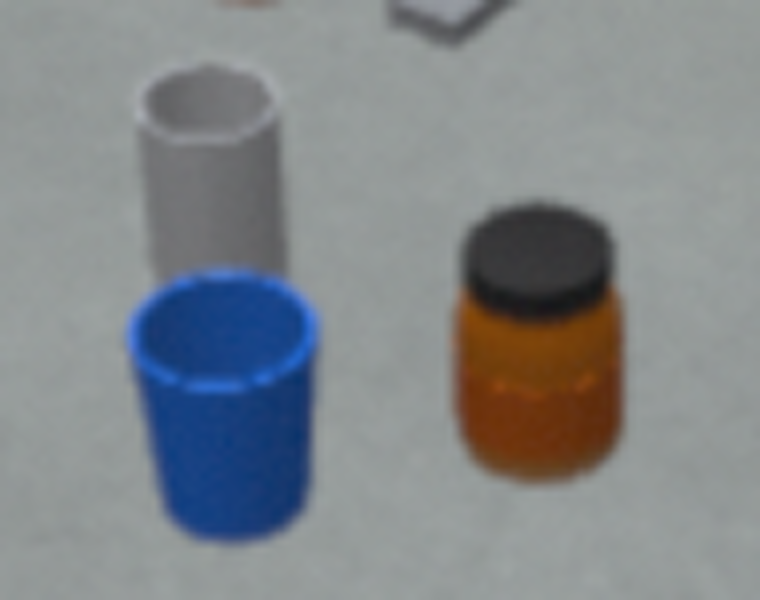

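View pics/a2.png

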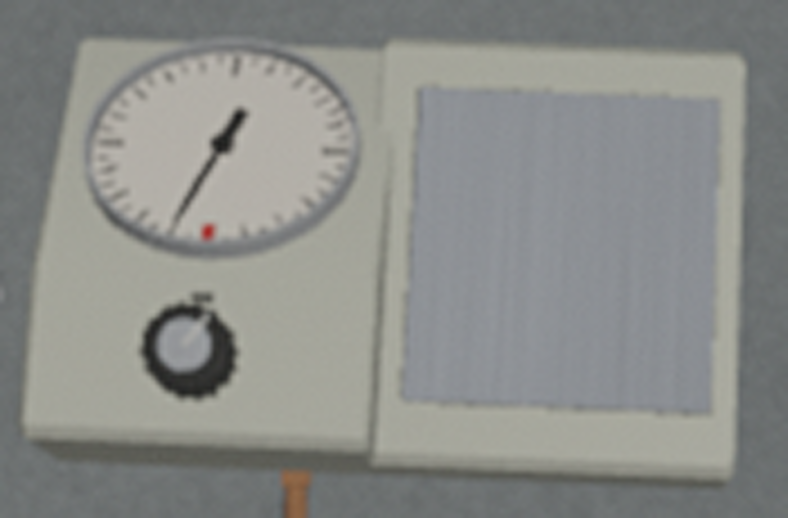

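View pics/b2.png

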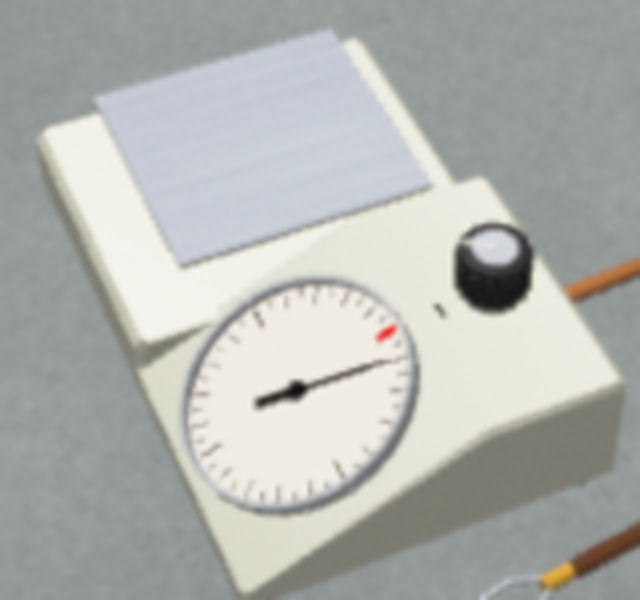

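```bash
python3 - <<'E'
from h import *
np.set_printoptions(precision=4,suppress=True)
a=lambda x,y:(x/4.5+155-.4,y/4.5+135-.4)
b=lambda x,y:(x/4+190-.4,y/4+180-.4)
bt=(545.5/6+365-.4,244/6+185-.4);bs=(208.5/8+200-.4,105/8+110-.4)
print("beaker tri",tri(bt,bs),onplane('top',bt,.09),onplane('scene',bs,.09), "diam",onplane('top',(620/6+365,bt[1]),.09)-onplane('top',(471/6+365,bt[1]),.09))
print("tub rim",onplane('top',(196/6+365,127/6+185),.085),"jar",onplane('top',(171/6+365,430/6+185),.095))
pc=[a(420,87),a(720,99),a(711,412),a(404,402)]
ps=[b(183,267),b(97,98),b(332,30),b(430,186)]
P=np.array([onplane('top',q,.086) for q in pc]);Q=np.array([onplane('scene',q,.086) for q in ps])
for X in(P,Q):
    print(X,X.mean(0),[np.linalg.norm(X[i]-X[i-1]) for i in range(4)])
    ex=(X[0]-X[3])+(X[1]-X[2]);ey=(X[0]-X[1])+(X[3]-X[2])
    y1=np.arctan2(ex[1],ex[0]);y2=np.arctan2(-ey[0],ey[1]);print("yaw",y1,y2)
for src,X in(("t",P),("s",Q)):
    y=np.arctan2(*( ((X[0]-X[3])+(X[1]-X[2]))[[1,0]]))
    R=np.array([[np.cos(y),-np.sin(y)],[np.sin(y),np.cos(y)]])
    print("knob pred",X.mean(0)[:2]+R@[-.075,.195],"dial",X.mean(0)[:2]+R@[.052,.195])
# knob top: lid centre both views
print("knob cap", onplane('top',a(184,345),.142),onplane('scene',b(497,245),.142),tri(a(184,345),b(497,245)))
print("knob body",onplane('top',a(189,350),.125))
E
```

```text
beaker tri [ 0.5351 -0.4545  0.088 ] [ 0.5351 -0.454   0.09  ] [ 0.5359 -0.4515  0.09  ] diam [-0.0011 -0.0602  0.    ]
tub rim [ 0.5863 -0.3179  0.085 ] jar [ 0.4606 -0.2975  0.095 ]
[[ 0.7278  0.0504  0.086 ]
 [ 0.7175 -0.1174  0.086 ]
 [ 0.5399 -0.1068  0.086 ]
 [ 0.5485  0.0603  0.086 ]] [ 0.6334 -0.0284  0.086 ] [np.float64(0.17960459443842045), np.float64(0.16811714772468317), np.float64(0.17789958762343186), np.float64(0.16728035744177602)]
yaw -0.0572542314777785 -0.05637231026031949
[[ 0.7264  0.0519  0.086 ]
 [ 0.7159 -0.116   0.086 ]
 [ 0.5406 -0.1046  0.086 ]
 [ 0.5531  0.0615  0.086 ]] [ 0.634  -0.0268  0.086 ] [np.float64(0.17356687831523607), np.float64(0.16820631157023624), np.float64(0.17560553391906353), np.float64(0.16656692181791774)]
yaw -0.06054151579877108 -0.06886739321108523
knob pred [0.5697 0.1706] dial [0.6965 0.1634]
knob pred [0.5709 0.1724] dial [0.6977 0.1647]
knob cap [0.5706 0.1714 0.142 ] [0.5686 0.1689 0.142 ] [0.57   0.1709 0.1447]
knob body [0.5714 0.1716 0.125 ]
```

The two views agree to within 3 mm, and the sizes check: rim 60 mm, pan 179x168 mm. The measured positions are:
- **Beaker:** (0.535, -0.4535)
- **Pan:** (0.6335, -0.028)
- **Knob:** (0.570, 0.171)
- **Scale yaw:** about -0.058

Next I'll approach the beaker.

```bash
cat >> h.py <<'E'
from scipy.spatial.transform import Rotation as Ro
def delta(target,yaw=None):
    s=telemetry.observe();R=Ro.from_euler('xyz',s['tool_rot'])
    d=R.inv().apply(np.array(target)-s['position'])/.15
    r=np.zeros(3)
    if yaw is not None: r=(R.inv()*Ro.from_euler('xyz',[np.pi,0,yaw])).as_rotvec()/(np.pi/4)
    print('shift',d.round(3),'turn',r.round(3))
def st():
    s=telemetry.observe();print(*[(k,np.round(s[k],4)) for k in('clock','position','tool_rot','force','moment','grip_width','qpos')],sep='\n')
E
python3 -c "
from h import *
delta([.535,-.4535,.2478],.433)"
```

```text
shift [ 1.97   0.076 -0.   ] turn [-0.001  0.    -0.   ]
```

Call:
{"fn": "arm_command", "kwargs": {"deltas": [[1,0.3,0.01,0,0,0,0],[1,0.65,0.025,0,0,0,0],[1,0.98,0.038,0,0,0,0],[1,0.98,0.038,0,0,0,0]], "newtons": 30}}

```text
clock: 0.6
position: [0.4019, -0.5081, 0.2476]
tool_rot: [-3.14, -0.002, 0.439]
force: [-0.9, 0.3, -0.1]
grip_width: 0.0857
```

Call:
{"fn": "arm_command", "kwargs": {"deltas": [[1,0.3,0.01,0,0,0,0],[1,0.65,0.025,0,0,0,0],[1,0.98,0.038,0,0,0,0],[1,0.98,0.038,0,0,0,0],[1,0.98,0.038,0,0,0,0]]}}

```text
clock: 1.23
position: [0.5328, -0.4551, 0.2479]
tool_rot: [-3.141, 0.001, 0.432]
force: [0.1, -0.4, -1.1]
grip_width: 0.0855
```

```bash
python3 -c "
from h import *
st();delta([.535,-.4535,.058],.433);cv2.imwrite('pics/t1.png',cams.grab_frame('top'))"
```

```text
('clock', np.float64(1.225))
('position', array([ 0.5328, -0.4551,  0.2479]))
('tool_rot', array([-3.1412e+00,  1.1000e-03,  4.3210e-01]))
('force', array([ 0.1209, -0.4211, -1.133 ]))
('moment', array([-0.0086, -0.0036,  0.0069]))
('grip_width', np.float64(0.0855))
('qpos', array([ 0.6574,  0.6486, -0.0599,  1.3718,  0.041 ,  1.1233, -0.5468]))
shift [ 0.019 -0.003  1.266] turn [-0.     0.001 -0.001]
```

View pics/t1.png

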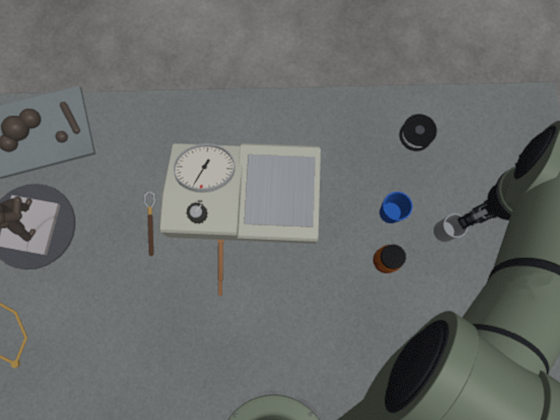

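The gripper sits right over the beaker, with perspective making it look shifted toward (480,215). The bystanders haven't moved. I'll descend now.

Call:
{"fn": "arm_command", "kwargs": {"deltas": [[1,0.01,0,0.2,0,0,0],[1,0.019,-0.003,0.4,0,0,0],[1,0.019,-0.003,0.6,0,0,0],[1,0.019,-0.003,0.8,0,0,0],[1,0.019,-0.003,0.8,0,0,0]]}}

```text
clock: 1.9
position: [0.5341, -0.4531, 0.1265]
tool_rot: [-3.139, 0.002, 0.431]
force: [-0.3, -0.1, -0.3]
grip_width: 0.0852
```

```bash
python3 -c "
from h import *
delta([.535,-.4535,.058],.433);cv2.imwrite('pics/s2.png',cv2.resize(cams.grab_frame('scene')[60:220,150:350],None,fx=4,fy=3.7))"
```

```text
shift [0.006 0.006 0.457] turn [-0.004  0.003 -0.002]
```

View pics/s2.png

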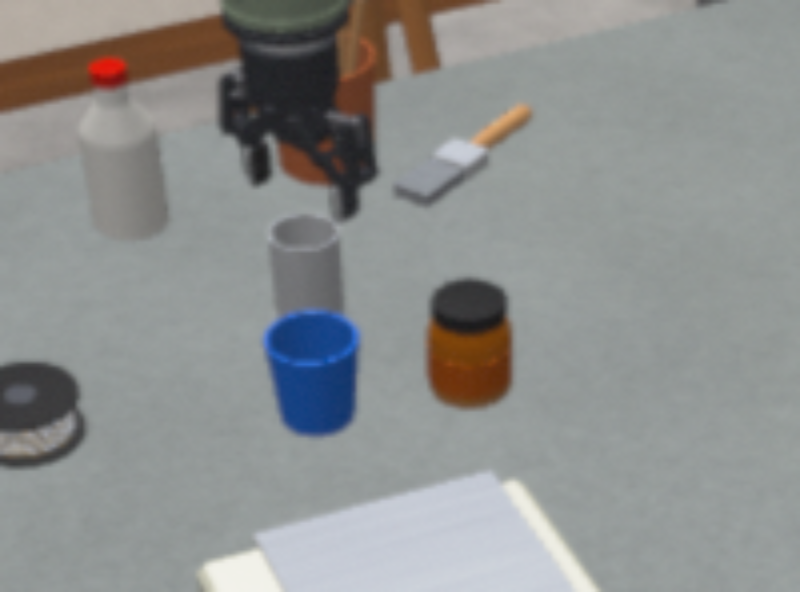

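The open fingers straddle the beaker symmetrically above the rim: tips at about (258,180) and (345,215), rim at (305,230). I'll go down and close.

Call:
{"fn": "arm_command", "kwargs": {"deltas": [[1,0.006,0.006,0.12,0,0,0],[1,0.006,0.006,0.24,0,0,0],[1,0.006,0.006,0.36,0,0,0],[1,0.006,0.006,0.457,0,0,0],[1,0.006,0.006,0.457,0,0,0],[1,0.006,0.006,0.457,0,0,0]]}}

```text
clock: 2.7
position: [0.5376, -0.4534, 0.0601]
tool_rot: [3.141, -0.0, 0.433]
force: [0.3, 0.2, -0.0]
grip_width: 0.0856
```

Call:
{"fn": "arm_command", "kwargs": {"deltas": [[0,0,0,0,0,0,0],[-0.3,0,0,0,0,0,0],[-1,0,0,0,0,0,0],[-1,0,0,0,0,0,0],[-1,0,0,0,0,0,0],[-1,0,0,0,0,0,0]], "newtons": 30}}

```text
clock: 3.45
position: [0.5376, -0.4534, 0.0605]
tool_rot: [3.141, -0.0, 0.433]
force: [-0.9, 1.1, 5.7]
grip_width: 0.0573
```

```bash
python3 -c "
from h import *
st();cv2.imwrite('pics/s3.png',cv2.resize(cams.grab_frame('scene')[60:220,150:350],None,fx=4,fy=3.7))"
```

```text
('clock', np.float64(3.45))
('position', array([ 0.5376, -0.4534,  0.0605]))
('tool_rot', array([ 3.1409e+00, -4.0000e-04,  4.3260e-01]))
('force', array([-0.8813,  1.1173,  5.6636]))
('moment', array([0.2675, 0.2721, 0.0174]))
('grip_width', np.float64(0.0573))
('qpos', array([ 0.6526,  0.8576, -0.0604,  1.4881,  0.0638,  0.797 , -0.5696]))
```

View pics/s3.png

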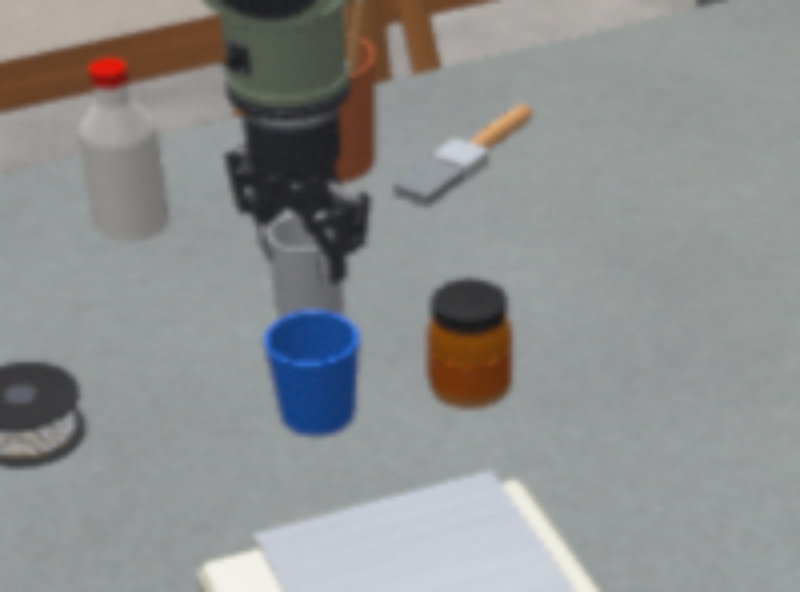

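The gripper holds the beaker at a width of 57 mm and it is upright. Now I'll lift it.

Call:
{"fn": "arm_command", "kwargs": {"deltas": [[-1,0,0,-0.1,0,0,0],[-1,0,0,-0.3,0,0,0],[-1,0,0,-0.55,0,0,0],[-1,0,0,-0.8,0,0,0],[-1,0,0,-1,0,0,0],[-1,0,0,-1,0,0,0]]}}

```text
clock: 4.25
position: [0.5381, -0.4539, 0.2129]
tool_rot: [3.138, -0.002, 0.433]
force: [-0.4, 0.2, -4.8]
grip_width: 0.0572
```

```bash
python3 -c "
from h import *
st();delta([.633,-.028,.25],.433);cv2.imwrite('pics/s4.png',cams.grab_frame('scene'))"
```

```text
('clock', np.float64(4.25))
('position', array([ 0.5381, -0.4539,  0.2129]))
('tool_rot', array([ 3.1377e+00, -2.1000e-03,  4.3260e-01]))
('force', array([-0.4194,  0.2017, -4.7637]))
('moment', array([ 0.0259,  0.0143, -0.0027]))
('grip_width', np.float64(0.0572))
('qpos', array([ 0.6532,  0.6825, -0.0619,  1.4015,  0.0451,  1.0545, -0.5551]))
shift [ 1.765 -2.312 -0.253] turn [ 0.005 -0.003 -0.   ]
```

View pics/s4.png

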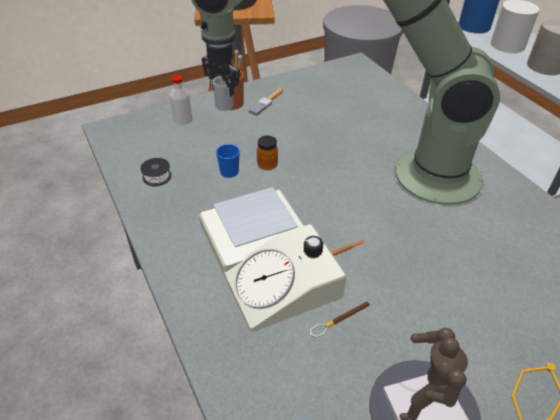

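The beaker is lifted and upright at (223,93), and the tub and jar haven't moved. I'll carry it over to the pan.

Call:
{"fn": "arm_command", "kwargs": {"deltas": [[-1,0.1,-0.13,-0.015,0,0,0],[-1,0.25,-0.32,-0.04,0,0,0],[-1,0.42,-0.54,-0.06,0,0,0],[-1,0.588,-0.77,-0.085,0,0,0],[-1,0.588,-0.77,-0.085,0,0,0]]}}

```text
clock: 4.92
position: [0.5702, -0.3064, 0.2219]
tool_rot: [-3.139, -0.001, 0.438]
force: [-0.8, -0.2, -4.2]
grip_width: 0.0573
```

Call:
{"fn": "arm_command", "kwargs": {"deltas": [[-1,0.1,-0.13,-0.015,0,0,0],[-1,0.25,-0.32,-0.04,0,0,0],[-1,0.42,-0.54,-0.06,0,0,0],[-1,0.588,-0.77,-0.085,0,0,0],[-1,0.588,-0.77,-0.085,0,0,0]]}}

```text
clock: 5.55
position: [0.6012, -0.1653, 0.2346]
tool_rot: [-3.14, -0.0, 0.438]
force: [-0.1, 0.0, -3.2]
grip_width: 0.0568
```

Call:
{"fn": "arm_command", "kwargs": {"deltas": [[-1,0.15,-0.19,-0.02,0,0,0],[-1,0.3,-0.4,-0.04,0,0,0],[-1,0.45,-0.6,-0.06,0,0,0],[-1,0.588,-0.77,-0.085,0,0,0],[-1,0.588,-0.77,-0.085,0,0,0],[-1,0.588,-0.77,-0.085,0,0,0]]}}

```text
clock: 6.3
position: [0.6319, -0.0288, 0.2473]
tool_rot: [3.141, 0.001, 0.432]
force: [0.4, 0.0, -3.2]
grip_width: 0.057
```

```bash
python3 -c "
from h import *
st();delta([.634,-.028,.165],.433);cv2.imwrite('pics/s5.png',cams.grab_frame('scene'))"
```

```text
('clock', np.float64(6.3))
('position', array([ 0.6319, -0.0288,  0.2473]))
('tool_rot', array([3.1415e+00, 1.3000e-03, 4.3210e-01]))
('force', array([ 0.418 ,  0.0225, -3.1919]))
('moment', array([-0.0531,  0.0398, -0.0366]))
('grip_width', np.float64(0.057))
('qpos', array([ 0.0253,  0.5363, -0.1105,  1.5754,  0.0662,  1.0346, -1.2424]))
shift [0.016 0.001 0.549] turn [ 0.     0.002 -0.001]
```

View pics/s5.png

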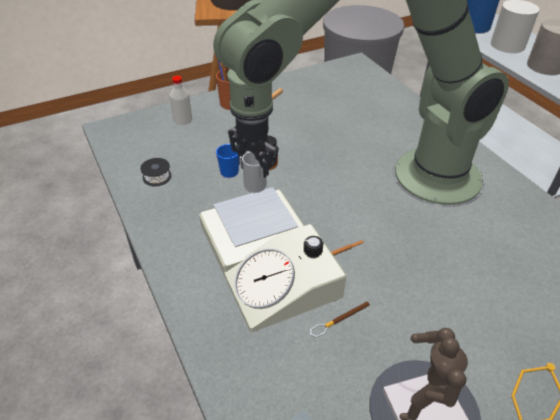

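The beaker hangs over the pan, with the tub and jar behind it. I'll lower it to about 8 mm above the pan, then creep down.

Call:
{"fn": "arm_command", "kwargs": {"deltas": [[-1,0.015,0,0.15,0,0,0],[-1,0.025,0,0.3,0,0,0],[-1,0.025,0,0.45,0,0,0],[-1,0.025,0,0.55,0,0,0],[-1,0.025,0,0.6,0,0,0],[-1,0.025,0,0.6,0,0,0]]}}

```text
clock: 7.1
position: [0.6356, -0.0264, 0.1579]
tool_rot: [-3.142, 0.0, 0.432]
force: [-0.0, -0.2, -3.4]
grip_width: 0.057
```

```bash
python3 -c "
from h import *
st();cv2.imwrite('pics/s6.png',cv2.resize(cams.grab_frame('scene')[130:330,180:360],None,fx=4,fy=3))"
```

```text
('clock', np.float64(7.1))
('position', array([ 0.6356, -0.0264,  0.1579]))
('tool_rot', array([-3.1415e+00,  3.0000e-04,  4.3240e-01]))
('force', array([-0.0211, -0.2461, -3.4346]))
('moment', array([-0.0326,  0.0024, -0.0324]))
('grip_width', np.float64(0.057))
('qpos', array([ 0.0195,  0.6406, -0.1073,  1.6434,  0.0844,  0.8624, -1.26  ]))
```

View pics/s6.png

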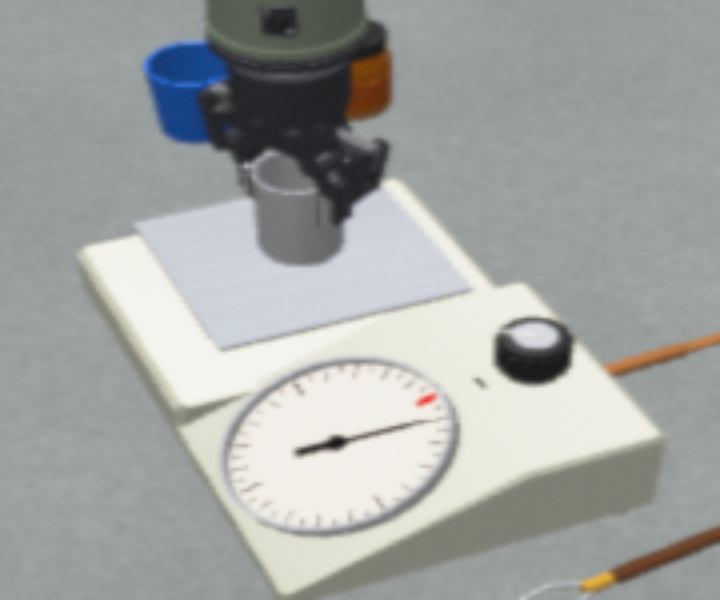

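The beaker is close above the pan's middle and the dial hasn't turned yet. I'll creep down about 12.5 mm.

Call:
{"fn": "arm_command", "kwargs": {"deltas": [[-1,0,0,0.02,0,0,0],[-1,0,0,0.04,0,0,0],[-1,0,0,0.05,0,0,0],[-1,0,0,0.06,0,0,0],[-1,0,0,0.07,0,0,0],[-1,0,0,0.08,0,0,0],[-1,0,0,0.084,0,0,0],[-1,0,0,0.084,0,0,0]]}}

```text
clock: 8.15
position: [0.6357, -0.0261, 0.1455]
tool_rot: [3.142, -0.0, 0.433]
force: [-0.6, 0.3, -0.4]
grip_width: 0.0571
```

```bash
python3 -c "
from h import *
st();cv2.imwrite('pics/s7.png',cv2.resize(cams.grab_frame('scene')[130:330,180:360],None,fx=4,fy=3))"
```

```text
('clock', np.float64(8.15))
('position', array([ 0.6357, -0.0261,  0.1455]))
('tool_rot', array([ 3.1416e+00, -1.0000e-04,  4.3280e-01]))
('force', array([-0.5668,  0.2875, -0.3863]))
('moment', array([0.0145, 0.0681, 0.0214]))
('grip_width', np.float64(0.0571))
('qpos', array([ 0.0185,  0.6562, -0.1064,  1.6515,  0.0872,  0.8384, -1.2624]))
```

View pics/s7.png

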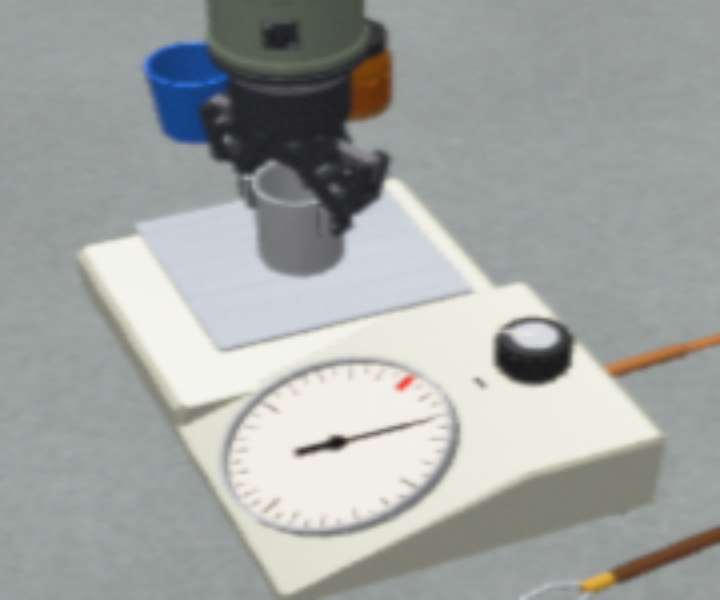

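The mark has moved from (427,400) to (404,382), so the pan is loaded by about 1 mm. I'll go 1.5 mm lower and open gently.

Call:
{"fn": "arm_command", "kwargs": {"deltas": [[-1,0,0,0.006,0,0,0],[-1,0,0,0.01,0,0,0],[-1,0,0,0.01,0,0,0]]}}

```text
clock: 8.57
position: [0.6357, -0.0261, 0.1439]
tool_rot: [-3.142, -0.0, 0.433]
force: [-0.0, -0.8, -0.2]
grip_width: 0.0572
```

Call:
{"fn": "arm_command", "kwargs": {"deltas": [[0.38,0,0,0,0,0,0],[0.42,0,0,0,0,0,0],[0.5,0,0,0,0,0,0],[0.7,0,0,0,0,0,0],[1,0,0,0,0,0,0],[1,0,0,0,0,0,0],[1,0,0,0,0,0,0],[1,0,0,0,0,0,0]]}}

```text
clock: 9.57
position: [0.6357, -0.0262, 0.1439]
tool_rot: [-3.142, -0.0, 0.433]
force: [-0.2, 0.8, 0.2]
grip_width: 0.0855
```

```bash
python3 -c "
from h import *
st();cv2.imwrite('pics/s8.png',cv2.resize(cams.grab_frame('scene')[130:330,180:360],None,fx=4,fy=3))"
```

```text
('clock', np.float64(9.575))
('position', array([ 0.6357, -0.0262,  0.1439]))
('tool_rot', array([-3.1416, -0.    ,  0.4327]))
('force', array([-0.2208,  0.763 ,  0.2305]))
('moment', array([ 0.0076, -0.0163,  0.0233]))
('grip_width', np.float64(0.0855))
('qpos', array([ 0.0184,  0.6581, -0.1063,  1.6525,  0.0876,  0.8356, -1.2627]))
```

View pics/s8.png

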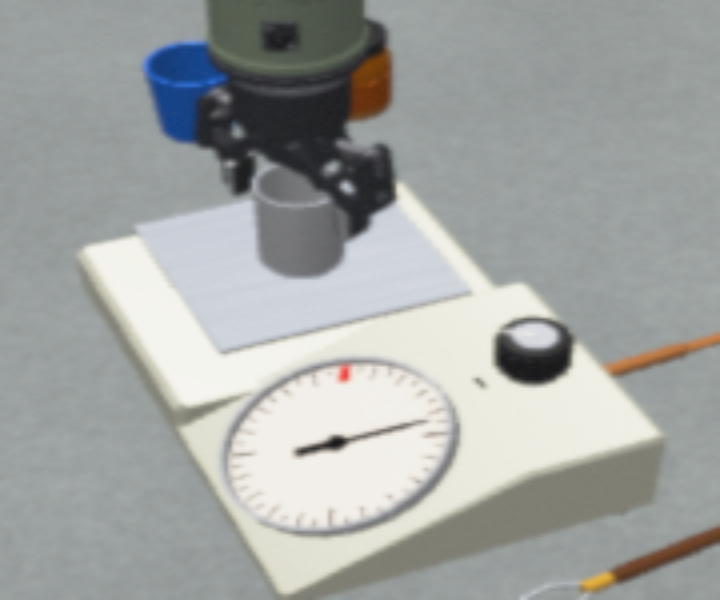

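The beaker is released and upright, and the mark has turned to the dial's (345,372). I'll raise straight up and check.

Call:
{"fn": "arm_command", "kwargs": {"deltas": [[1,0,0,-0.1,0,0,0],[1,0,0,-0.25,0,0,0],[1,0,0,-0.45,0,0,0],[1,0,0,-0.7,0,0,0],[1,0,0,-0.9,0,0,0],[1,0,0,-0.9,0,0,0]]}}

```text
clock: 10.38
position: [0.6366, -0.0261, 0.2824]
tool_rot: [3.14, -0.004, 0.433]
force: [-0.4, -0.6, -0.6]
grip_width: 0.0854
```

```bash
python3 -c "
from h import *
st();delta([.57,.171,.24],.433)
for n in('top','scene'): cv2.imwrite(f'pics/{n}9.png',cams.grab_frame(n))
cv2.imwrite('pics/s9.png',cv2.resize(cv2.imread('pics/scene9.png')[130:330,180:360],None,fx=4,fy=3))"
```

```text
('clock', np.float64(10.375))
('position', array([ 0.6366, -0.0261,  0.2824]))
('tool_rot', array([ 3.1398, -0.0043,  0.4326]))
('force', array([-0.3862, -0.6412, -0.6371]))
('moment', array([-0.0334, -0.0564,  0.0015]))
('grip_width', np.float64(0.0854))
('qpos', array([ 0.022 ,  0.5091, -0.1114,  1.5271,  0.0609,  1.104 , -1.2407]))
shift [ 0.147 -1.38   0.281] turn [ 0.002 -0.006 -0.   ]
```

View pics/s9.png

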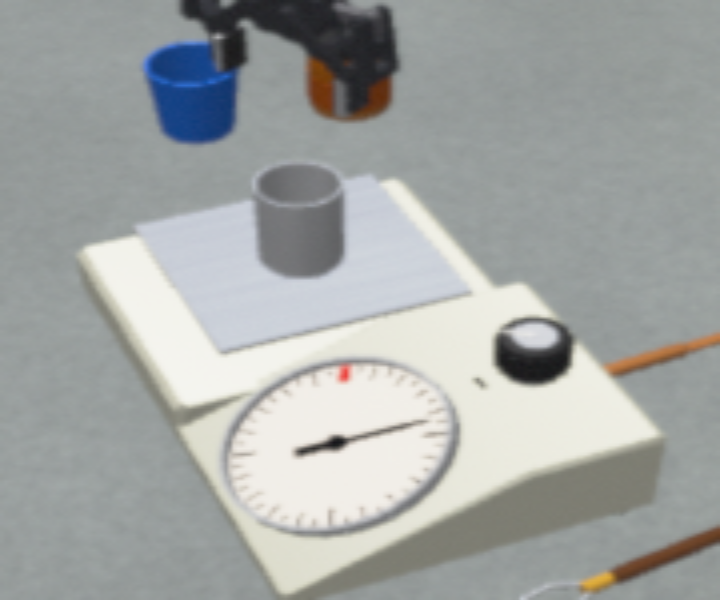

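View pics/top9.png

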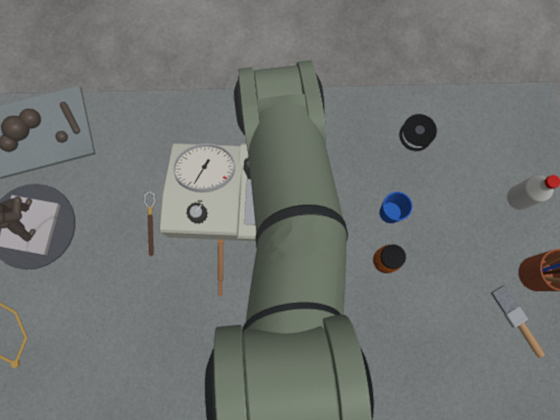

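```bash
cat >> h.py <<'E'
YAW=-0.059
Ex=np.array([np.cos(YAW),np.sin(YAW),0]);Ey=np.array([-np.sin(YAW),np.cos(YAW),0])
a25=np.radians(25)
U=Ex*np.cos(a25)-np.array([0,0,np.sin(a25)])  # down-slope
N=np.cross(U,Ey)  # out of the dial
def dialxy(n,uv,C):
    o,d=ray(n,uv);k=N@(C-o)/(N@d);p=o+k*d-C
    return np.array([p@Ey,-(p@U)])   # y-left..., up-slope
# facing dial (viewer looks along -N, up = -U): right = up x N... 
def ang(q): # ccw facing dial from upper edge
    # right dir = cross(up, N) with up=-U
    r=np.cross(-U,N); right=q[0]*(r@Ey); return np.arctan2(-right,q[1])
def dial(n,img,C,dbg=None):
    hsv=cv2.cvtColor(img,cv2.COLOR_BGR2HSV)
    c=proj(n,C)
    yy,xx=np.mgrid[0:img.shape[0],0:img.shape[1]]
    m=np.hypot(xx-c[0],yy-c[1])<60
    pts=np.argwhere(m);Q=np.array([dialxy(n,(p[1],p[0]),C) for p in pts]);r=np.hypot(Q[:,0],Q[:,1])
    H=hsv[pts[:,0],pts[:,1]].astype(int);B=img[pts[:,0],pts[:,1]].astype(float)
    redw=np.clip(B[:,2]-B[:,:2].mean(1)-30,0,None)*(r<.072)
    mk=(Q*redw[:,None]).sum(0)/redw.sum()
    dark=np.clip(150-B.max(1),0,None)
    sel=(r>.03)&(r<.052)&(redw==0)
    # pointer: best angle by weighted mean direction of the dominant dark pixels
    w=dark*sel; tip=(Q*w[:,None]).sum(0)/max(w.sum(),1e-9)
    hub=(Q*(dark*(r<.02))[:,None]).sum(0)/max((dark*(r<.02)).sum(),1e-9)
    return dict(mark=mk,rm=np.hypot(*mk),am=ang(mk),ptr=tip,rp=np.hypot(*tip),ap=ang(tip),npx=(w>0).sum(),hub=hub)
E
python3 - <<'E'
from h import *
np.set_printoptions(precision=4,suppress=True)
s=cv2.imread('pics/scene9.png');t=cv2.imread('pics/top9.png')
print('beaker',onplane('scene',(299/4+179.6,185/3+129.6),.173))
cv2.imwrite('pics/d9.png',np.hstack([cv2.resize(s[235:320,225:305],None,fx=5,fy=5,interpolation=2),cv2.resize(t[138:200-0,165:245][:60],(400,425),interpolation=2)]))
# hub in full px: scene crop (337,442) ; top a2 crop (224,145)
C=tri((224/4.5+154.6,145/4.5+134.6),(337/4+179.6,442/3+129.6));print('hub',C)
for n,i in(('top',t),('scene',s)): print(n,dial(n,i,C))
E
```

```text
beaker [ 0.6335 -0.0255  0.173 ]
hub [0.7007 0.1621 0.0718]Traceback (most recent call last):
  File "<stdin>", line 8, in <module>
  File "h.py", line 43, in dial
    pts=np.argwhere(m);Q=np.array([dialxy(n,(p[1],p[0]),C) for p in pts]);r=np.hypot(Q[:,0],Q[:,1])
                                   ~~~~~~^^^^^^^^^^^^^^^^^
  File "h.py", line 32, in dialxy
    o,d=ray(n,uv);k=N@(C-o)/(N@d);p=o+k*d-C
        ~~~^^^^^^
  File "h.py", line 4, in ray
    c=cams.get_calibration(n);R=np.array(c['R']);t=np.array(c['t'])
ValueError: time passes only in moves, steps and waits
```

View pics/d9.png

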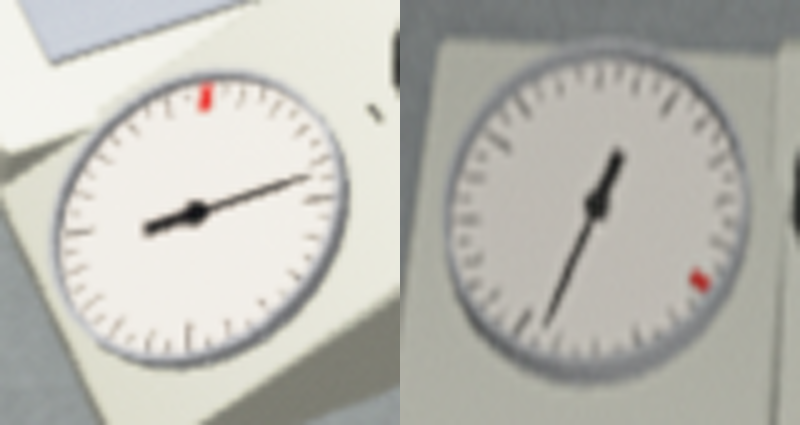

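```bash
python3 - <<'E'
s=open('h.py').read()
s=s.replace("def ray(","_c={n:cams.get_calibration(n) for n in('top','scene')}\ndef ray(",1).replace("c=cams.get_calibration(n);","c=_c[n];")
open('h.py','w').write(s)
E
python3 - <<'E'
from h import *
np.set_printoptions(precision=4,suppress=True)
s=cv2.imread('pics/scene9.png');t=cv2.imread('pics/top9.png');s0=cv2.imread('pics/scene0.png');t0=cv2.imread('pics/top0.png')
C=np.array([.6995,.163,.0718])
for n,i in(('top',t0),('scene',s0),('top',t),('scene',s)): print(n,{k:np.round(v,4) for k,v in dial(n,i,C).items()})
E
```

```text
top {'mark': array([0.0003, 0.062 ]), 'rm': np.float64(0.062), 'am': np.float64(-0.0056), 'ptr': array([0.013 , 0.0359]), 'rp': np.float64(0.0381), 'ap': np.float64(-0.3475), 'npx': np.int64(15), 'hub': array([ 0.0002, -0.0038])}
scene {'mark': array([0.0007, 0.0628]), 'rm': np.float64(0.0629), 'am': np.float64(-0.0108), 'ptr': array([0.0112, 0.0359]), 'rp': np.float64(0.0376), 'ap': np.float64(-0.3021), 'npx': np.int64(7), 'hub': array([-0.0018, -0.0039])}
top {'mark': array([-0.0551,  0.0305]), 'rm': np.float64(0.0629), 'am': np.float64(1.0656), 'ptr': array([0.0134, 0.0369]), 'rp': np.float64(0.0392), 'ap': np.float64(-0.3478), 'npx': np.int64(15), 'hub': array([ 0.0002, -0.004 ])}
scene {'mark': array([-0.0558,  0.0299]), 'rm': np.float64(0.0632), 'am': np.float64(1.0792), 'ptr': array([0.0112, 0.0357]), 'rp': np.float64(0.0374), 'ap': np.float64(-0.3024), 'npx': np.int64(7), 'hub': array([-0.0018, -0.004 ])}
```

The beaker stands at (0.6335, -0.0255), about 2 mm from the pan's centre. The mark is at +1.07 rad with r = 62 mm (it read 0 at the start), and the pointer is at about -0.33 rad. That makes about 1.4 rad for the pointer, or about 2.8 rad on the knob. I'll go over to the knob.

Call:
{"fn": "arm_command", "kwargs": {"deltas": [[1,0.02,-0.15,0,0,0,0],[1,0.04,-0.35,0,0,0,0],[1,0.06,-0.55,0,0,0,0],[1,0.074,-0.7,0,0,0,0],[1,0.074,-0.7,0,0,0,0]]}}

```text
clock: 11.1
position: [0.6007, 0.0766, 0.2785]
tool_rot: [-3.14, 0.001, 0.436]
force: [-0.4, 0.3, 1.3]
grip_width: 0.0853
```

Call:
{"fn": "arm_command", "kwargs": {"deltas": [[1,0.02,-0.15,0.1,0,0,0],[1,0.04,-0.35,0.2,0,0,0],[1,0.06,-0.55,0.35,0,0,0],[1,0.073,-0.68,0.5,0,0,0],[1,0.073,-0.68,0.6,0,0,0],[1,0.073,-0.68,0.6,0,0,0]]}}

```text
clock: 11.85
position: [0.5687, 0.1698, 0.1879]
tool_rot: [3.141, 0.002, 0.432]
force: [0.2, 0.0, 0.5]
grip_width: 0.0854
```

```bash
python3 -c "
from h import *
st();delta([.57,.1713,.128],.433)
cv2.imwrite('pics/s10.png',cv2.resize(cams.grab_frame('scene')[130:330,180:360],None,fx=4,fy=3))"
```

```text
('clock', np.float64(11.85))
('position', array([0.5687, 0.1698, 0.1879]))
('tool_rot', array([3.1412e+00, 2.0000e-03, 4.3200e-01]))
('force', array([0.1711, 0.0022, 0.5408]))
('moment', array([-0.0368, -0.0047,  0.001 ]))
('grip_width', np.float64(0.0854))
('qpos', array([-0.285 ,  0.5441, -0.1499,  1.7368,  0.1018,  0.8703, -1.6183]))
shift [ 0.013 -0.006  0.399] turn [ 0.     0.003 -0.001]
```

View pics/s10.png

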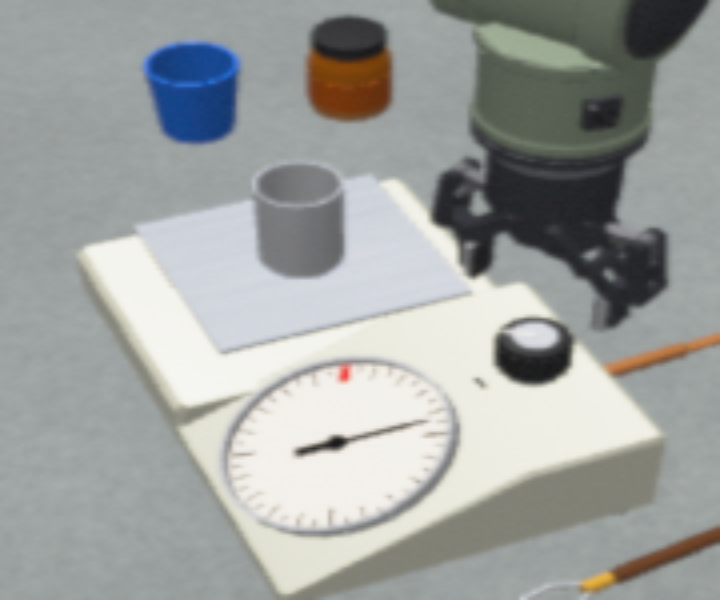

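The open fingers straddle the knob, which is at (533,348). I'll descend and grip.

Call:
{"fn": "arm_command", "kwargs": {"deltas": [[1,0.013,-0.006,0.1,0,0,0],[1,0.013,-0.006,0.2,0,0,0],[1,0.013,-0.006,0.3,0,0,0],[1,0.013,-0.006,0.38,0,0,0],[1,0.013,-0.006,0.4,0,0,0],[1,0.013,-0.006,0.4,0,0,0]]}}

```text
clock: 12.65
position: [0.5703, 0.1727, 0.1289]
tool_rot: [-3.142, 0.0, 0.433]
force: [-0.1, -0.2, 0.0]
grip_width: 0.0854
```

Call:
{"fn": "arm_command", "kwargs": {"deltas": [[0.3,0,0,0,0,0,0],[0.1,0,0,0,0,0,0],[-1,0,0,0,0,0,0],[-1,0,0,0,0,0,0],[-1,0,0,0,0,0,0],[-1,0,0,0,0,0,0]], "newtons": 25}}

```text
clock: 13.4
position: [0.5712, 0.1714, 0.1297]
tool_rot: [3.14, -0.001, 0.432]
force: [1.4, -8.2, 8.3]
grip_width: 0.0454
```

```bash
python3 -c "
from h import *
st()
cv2.imwrite('pics/s11.png',cv2.resize(cams.grab_frame('scene')[130:330,180:360],None,fx=4,fy=3))"
```

```text
('clock', np.float64(13.4))
('position', array([0.5712, 0.1714, 0.1297]))
('tool_rot', array([ 3.1399e+00, -1.1000e-03,  4.3170e-01]))
('force', array([ 1.4298, -8.1792,  8.3257]))
('moment', array([-1.5513, -0.2572,  0.0584]))
('grip_width', np.float64(0.0454))
('qpos', array([-0.2941,  0.6236, -0.1404,  1.7721,  0.1222,  0.7531, -1.6367]))
```

View pics/s11.png

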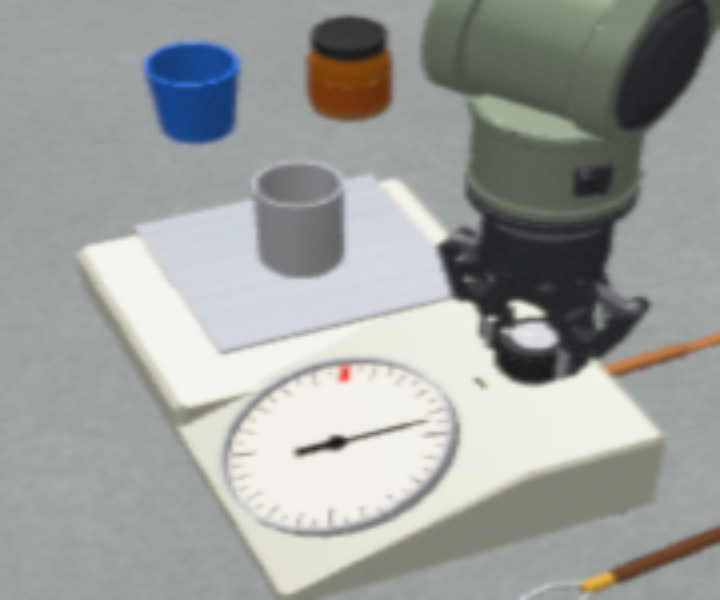

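The knob is gripped at a width of 45 mm. There's 8 N of side load, so I'll shift about 1 mm to relieve it and start turning CCW.

Call:
{"fn": "arm_command", "kwargs": {"deltas": [[-1,-0.003,0.007,0,0,0,-0.05],[-1,-0.003,0.007,0,0,0,-0.2],[-1,-0.003,0.007,0,0,0,-0.4],[-1,-0.003,0.007,0,0,0,-0.6],[-1,-0.003,0.007,0,0,0,-0.8],[-1,-0.003,0.007,0,0,0,-0.9],[-1,-0.003,0.007,0,0,0,-0.9]]}}

```text
clock: 14.32
position: [0.571, 0.1715, 0.1297]
tool_rot: [3.14, -0.001, 1.141]
force: [0.3, -0.9, 8.2]
grip_width: 0.0454
```

```bash
python3 -c "
from h import *
st()
s=cams.grab_frame('scene');C=np.array([.6995,.163,.0718]);print({k:np.round(v,4) for k,v in dial('scene',s,C).items()})
cv2.imwrite('pics/s12.png',cv2.resize(s[130:330,180:360],None,fx=4,fy=3))"
```

```text
('clock', np.float64(14.325))
('position', array([0.571 , 0.1715, 0.1297]))
('tool_rot', array([ 3.1404e+00, -1.1000e-03,  1.1406e+00]))
('force', array([ 0.2688, -0.8956,  8.1538]))
('moment', array([-0.1345,  0.0617,  0.0591]))
('grip_width', np.float64(0.0454))
('qpos', array([-0.1635,  0.638 , -0.3288,  1.7654,  0.2766,  0.7821, -1.0596]))
{'mark': array([-0.0558,  0.0299]), 'rm': np.float64(0.0633), 'am': np.float64(1.0788), 'ptr': array([-0.0027,  0.0381]), 'rp': np.float64(0.0382), 'ap': np.float64(0.0707), 'npx': np.int64(7), 'hub': array([-0.001 , -0.0045])}
```

View pics/s12.png

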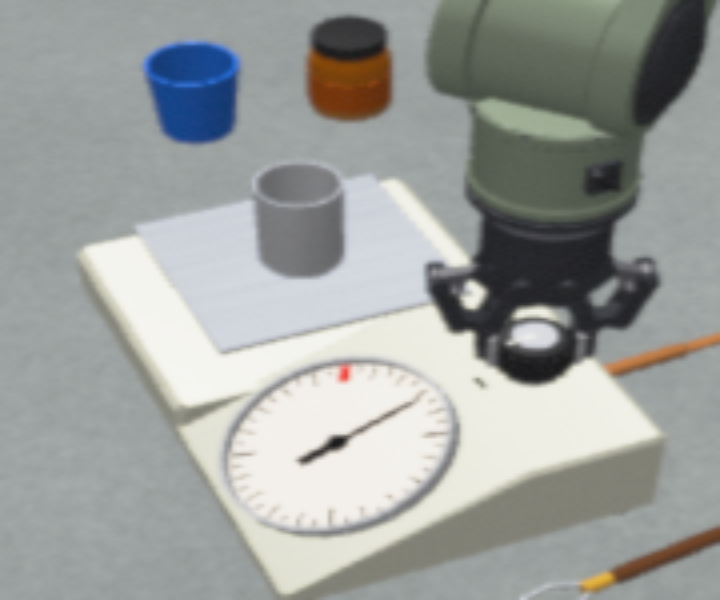

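The pointer turned CCW by about 0.36 rad for 0.71 rad of knob, with no slip. I'll continue.

Call:
{"fn": "arm_command", "kwargs": {"deltas": [[-1,0,0,0,0,0,-0.1],[-1,0,0,0,0,0,-0.3],[-1,0,0,0,0,0,-0.5],[-1,0,0,0,0,0,-0.7],[-1,0,0,0,0,0,-0.85],[-1,0,0,0,0,0,-0.9],[-1,0,0,0,0,0,-0.9]]}}

```text
clock: 15.25
position: [0.5707, 0.1715, 0.1297]
tool_rot: [3.14, 0.0, 1.847]
force: [-1.3, -0.4, 8.8]
grip_width: 0.0451
```

```bash
python3 -c "
from h import *
st()"
```

```text
('clock', np.float64(15.25))
('position', array([0.5707, 0.1715, 0.1297]))
('tool_rot', array([3.1405e+00, 1.0000e-04, 1.8468e+00]))
('force', array([-1.2724, -0.4445,  8.809 ]))
('moment', array([-0.2761,  0.5009,  0.0137]))
('grip_width', np.float64(0.0451))
('qpos', array([-0.0421,  0.6663, -0.5095,  1.7588,  0.4228,  0.8262, -0.4754]))
```

Call:
{"fn": "arm_command", "kwargs": {"deltas": [[-1,0,0,0,0,0,-0.1],[-1,0,0,0,0,0,-0.3],[-1,0,0,0,0,0,-0.5],[-1,0,0,0,0,0,-0.7],[-1,0,0,0,0,0,-0.85],[-1,0,0,0,0,0,-0.9],[-1,0,0,0,0,0,-0.9]]}}

```text
clock: 16.12
position: [0.5705, 0.1713, 0.1297]
tool_rot: [3.142, 0.001, 2.554]
force: [-4.1, -2.3, 11.8]
grip_width: 0.0454
```

```bash
python3 -c "
from h import *
st()
C=np.array([.6995,.163,.0718])
s=cams.grab_frame('scene');print({k:np.round(v,4) for k,v in dial('scene',s,C).items()})
t=cams.grab_frame('top');print({k:np.round(v,4) for k,v in dial('top',t,C).items()})
cv2.imwrite('pics/scene13.png',s);cv2.imwrite('pics/top13.png',t)
cv2.imwrite('pics/d13.png',np.hstack([cv2.resize(s[235:320,225:305],None,fx=5,fy=5,interpolation=2),cv2.resize(t[138:198,165:245],(400,425),interpolation=2)]))"
```

```text
('clock', np.float64(16.125))
('position', array([0.5705, 0.1713, 0.1297]))
('tool_rot', array([3.1415e+00, 6.0000e-04, 2.5536e+00]))
('force', array([-4.1495, -2.2651, 11.8253]))
('moment', array([-0.4368,  0.8173,  0.0261]))
('grip_width', np.float64(0.0454))
('qpos', array([ 0.0692,  0.7083, -0.6828,  1.753 ,  0.5602,  0.884 ,  0.1204]))
{'mark': array([-0.0558,  0.0299]), 'rm': np.float64(0.0633), 'am': np.float64(1.0789), 'ptr': array([-0.0279,  0.027 ]), 'rp': np.float64(0.0388), 'ap': np.float64(0.8022), 'npx': np.int64(8), 'hub': array([ 0.0012, -0.0044])}
{'mark': array([nan, nan]), 'rm': np.float64(nan), 'am': np.float64(nan), 'ptr': array([0.0114, 0.0204]), 'rp': np.float64(0.0233), 'ap': np.float64(-0.509), 'npx': np.int64(415), 'hub': array([0.0017, 0.0044])}h.py:47: RuntimeWarning: invalid value encountered in divide
  mk=(Q*redw[:,None]).sum(0)/redw.sum()
```

View pics/d13.png

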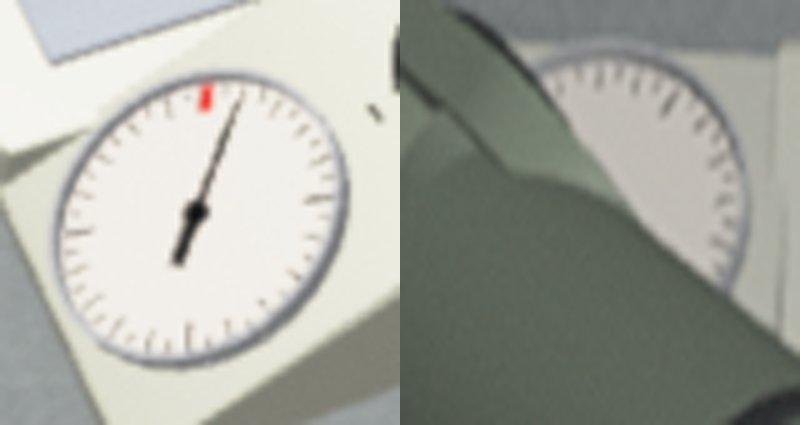

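The pointer is at about +0.77 and the mark at +1.075, with roughly 0.3 rad left. I'll turn the knob 0.47 rad and re-measure using the hub and tip pixels.

Call:
{"fn": "arm_command", "kwargs": {"deltas": [[-1,0,0,0,0,0,-0.1],[-1,0,0,0,0,0,-0.25],[-1,0,0,0,0,0,-0.4],[-1,0,0,0,0,0,-0.5],[-1,0,0,0,0,0,-0.6],[-1,0,0,0,0,0,-0.6]]}}

```text
clock: 16.98
position: [0.5705, 0.1711, 0.1297]
tool_rot: [-3.141, 0.001, 3.025]
force: [-4.5, -3.3, 13.8]
grip_width: 0.0454
```

```bash
python3 -c "
from h import *
st()
s=cams.grab_frame('scene');C=np.array([.6995,.163,.0718]);print({k:np.round(v,4) for k,v in dial('scene',s,C).items()})
cv2.imwrite('pics/scene14.png',s)
cv2.imwrite('pics/d14.png',cv2.resize(s[240:310,230:300],None,fx=8,fy=8,interpolation=2))"
```

```text
('clock', np.float64(16.975))
('position', array([0.5705, 0.1711, 0.1297]))
('tool_rot', array([-3.1410e+00,  6.0000e-04,  3.0254e+00]))
('force', array([-4.4978, -3.3111, 13.7853]))
('moment', array([-0.7371,  0.978 ,  0.0166]))
('grip_width', np.float64(0.0454))
('qpos', array([ 0.1361,  0.7433, -0.7928,  1.7495,  0.6465,  0.9297,  0.525 ]))
{'mark': array([-0.0558,  0.0298]), 'rm': np.float64(0.0632), 'am': np.float64(1.0794), 'ptr': array([-0.0325,  0.0193]), 'rp': np.float64(0.0378), 'ap': np.float64(1.0333), 'npx': np.int64(8), 'hub': array([ 0.0019, -0.0038])}
```

View pics/d14.png

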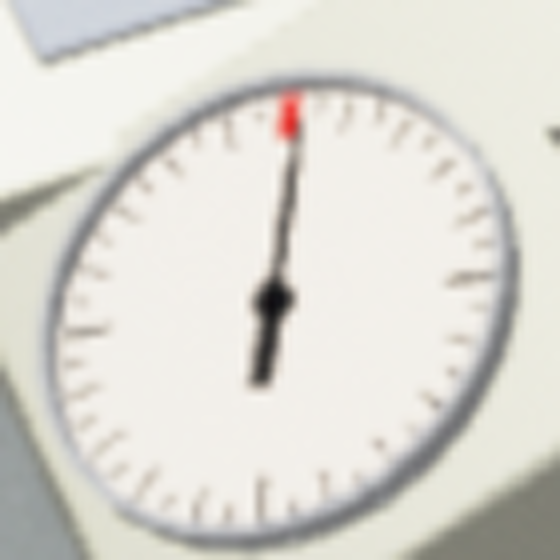

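```bash
cat >> h.py <<'E'
def meas(img,C=np.array([.6995,.163,.0718]),n='scene'):
    # pointer axis by weighted line fit of dark pixels r<.052 (hub, tail, needle) in dial coords
    c=proj(n,C);yy,xx=np.mgrid[0:420,0:560];pts=np.argwhere(np.hypot(xx-c[0],yy-c[1])<45)
    Q=np.array([dialxy(n,(p[1],p[0]),C) for p in pts]);r=np.hypot(*Q.T);B=img[pts[:,0],pts[:,1]].astype(float)
    bg=np.median(B[(r<.045)].max(1));w=np.clip(bg-25-B.max(1),0,None)*(r<.05)
    p=Q[w>0].astype(np.float32);W=w[w>0]
    m=(p*W[:,None]).sum(0)/W.sum();e,v=np.linalg.eigh(((p-m)*W[:,None]).T@(p-m));d=v[:,1]
    red=np.clip(B[:,2]-B[:,:2].mean(1)-30,0,None)*(r<.075);mk=(Q*red[:,None]).sum(0)/red.sum()
    if d@mk<0:d=-d
    # lateral offset of the mark from the pointer line, + = mark ccw
    lat=d[0]*(mk-m)[1]-d[1]*(mk-m)[0]
    s=1 if ang(np.array([-1.,0]))>0 else -1
    # also needle-only centroid vs hub
    print('ptr angle',round(ang(d),4),'mark offset mm',round(1000*lat,2),'sign',s,'-> rad',round(lat/.062,4))
E
python3 -c "
from h import *
for k in('9','13','14'): meas(cv2.imread(f'pics/scene{k}.png'))
meas(cv2.imread('pics/top9.png'),n='top')"
```

```text
ptr angle -0.3169 mark offset mm 62.17 sign 1 -> rad 1.0027
ptr angle 0.7482 mark offset mm 18.48 sign 1 -> rad 0.298
ptr angle 0.9846 mark offset mm 3.76 sign 1 -> rad 0.0606
ptr angle -0.3118 mark offset mm 63.23 sign 1 -> rad 1.0198
```

Two independent estimates give 0.06 rad left for the pointer, or 0.12 rad of knob.

Call:
{"fn": "arm_command", "kwargs": {"deltas": [[-1,0,0,0,0,0,-0.05],[-1,0,0,0,0,0,-0.1],[-1,0,0,0,0,0,-0.155],[-1,0,0,0,0,0,-0.155],[-1,0,0,0,0,0,-0.155]]}}

```text
clock: 17.65
position: [0.5704, 0.1711, 0.1297]
tool_rot: [-3.141, 0.001, -3.137]
force: [-4.1, -3.0, 13.3]
grip_width: 0.046
```

```bash
python3 -c "
from h import *
st()
s=cams.grab_frame('scene');meas(s)
cv2.imwrite('pics/scene15.png',s)
cv2.imwrite('pics/d15.png',cv2.resize(s[240:310,230:300],None,fx=8,fy=8,interpolation=2))"
```

```text
('clock', np.float64(17.65))
('position', array([0.5704, 0.1711, 0.1297]))
('tool_rot', array([-3.1408e+00,  6.0000e-04, -3.1372e+00]))
('force', array([-4.1156, -2.9786, 13.2901]))
('moment', array([-0.7054,  0.8895,  0.0026]))
('grip_width', np.float64(0.046))
('qpos', array([ 0.1518,  0.753 , -0.8198,  1.7487,  0.6677,  0.9421,  0.6293]))
ptr angle 1.0467 mark offset mm -0.18 sign 1 -> rad -0.0029
```

View pics/d15.png

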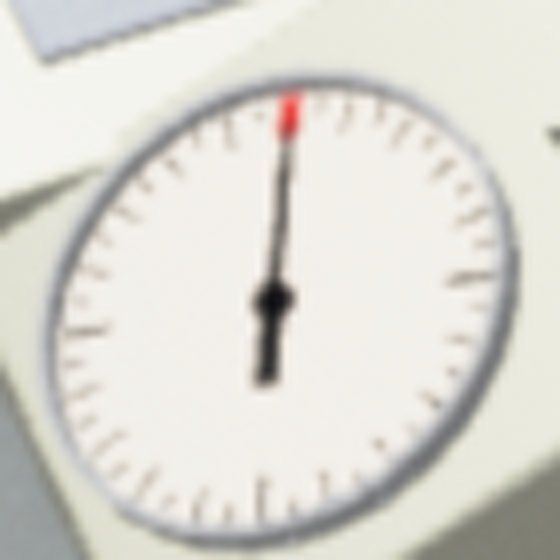

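The needle at (289,140) runs straight into the middle of the red mark, with an offset of -0.2 mm. I'll release, rise and re-check.

Call:
{"fn": "arm_command", "kwargs": {"deltas": [[0.2,0,0,0,0,0,0],[0.5,0,0,0,0,0,0],[1,0,0,0,0,0,0],[1,0,0,0,0,0,0],[1,0,0,0,0,0,0],[1,0,0,0,0,0,0]]}}

```text
clock: 18.45
position: [0.5703, 0.1715, 0.1289]
tool_rot: [3.142, -0.0, -3.137]
force: [0.3, 0.1, -0.2]
grip_width: 0.0857
```

Call:
{"fn": "arm_command", "kwargs": {"deltas": [[1,0,0,-0.1,0,0,0],[1,0,0,-0.25,0,0,0],[1,0,0,-0.45,0,0,0],[1,0,0,-0.7,0,0,0],[1,0,0,-0.9,0,0,0],[1,0,0,-0.9,0,0,0]]}}

```text
clock: 19.2
position: [0.571, 0.1721, 0.2676]
tool_rot: [3.14, 0.004, -3.137]
force: [0.0, 0.3, -0.3]
grip_width: 0.0853
```

```bash
python3 -c "
from h import *
st()
s=cams.grab_frame('scene');meas(s);print(dial('scene',s,np.array([.6995,.163,.0718]))['am'])
cv2.imwrite('pics/s16.png',cv2.resize(s[130:330,180:360],None,fx=4,fy=3));cv2.imwrite('pics/top16.png',cams.grab_frame('top'))
cv2.imwrite('pics/d16.png',cv2.resize(s[240:310,230:300],None,fx=8,fy=8,interpolation=2))"
```

```text
('clock', np.float64(19.2))
('position', array([0.571 , 0.1721, 0.2676]))
('tool_rot', array([ 3.1404,  0.0044, -3.1369]))
('force', array([ 0.0147,  0.3058, -0.3007]))
('moment', array([0.0287, 0.003 , 0.0021]))
('grip_width', np.float64(0.0853))
('qpos', array([ 0.2183,  0.5984, -0.9238,  1.6285,  0.5117,  1.1698,  0.7501]))
ptr angle 1.0465 mark offset mm -0.18 sign 1 -> rad -0.0029
1.07885934533269
```

View pics/s16.png

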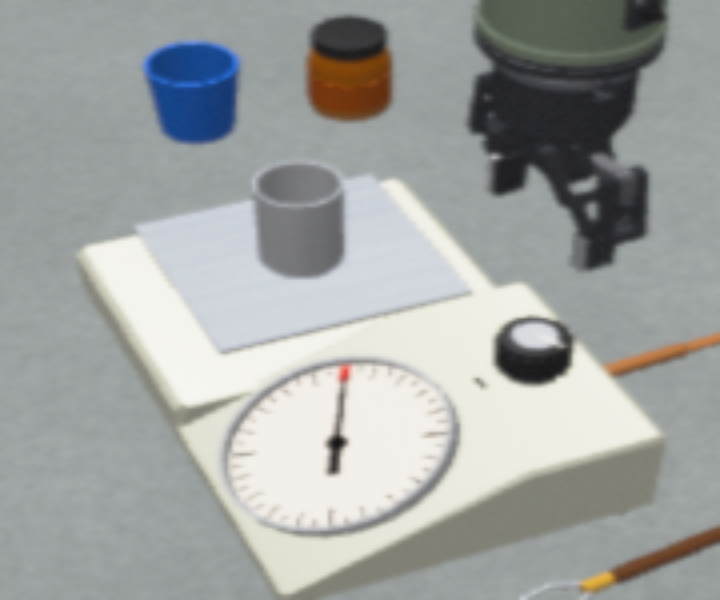

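View pics/d16.png

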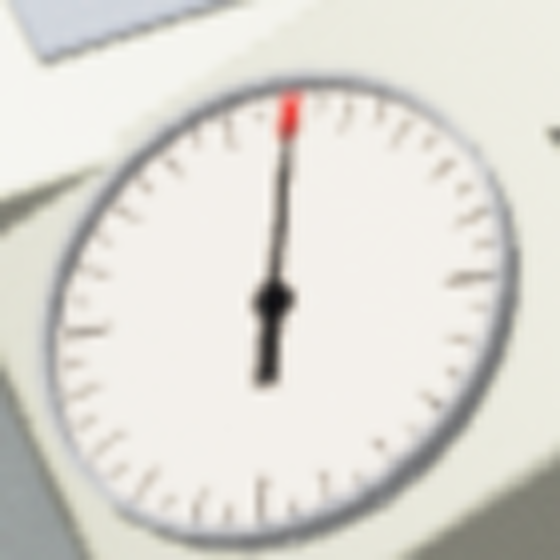

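View pics/top16.png

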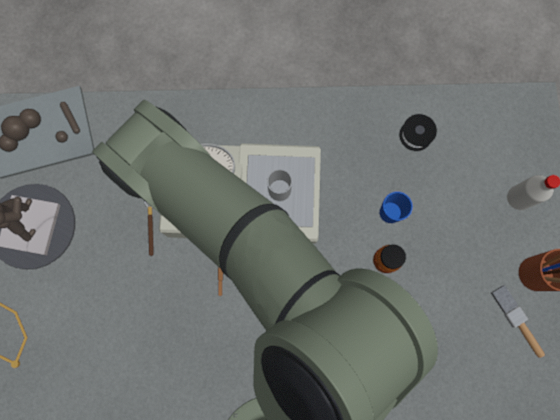

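The beaker, pan and bystanders look fine. One doubt remains: the needle sits above the disc, so the line offset seen from this oblique view contains parallax. I'll compare pure directions instead, taking the needle's axis against the disc diameter from the opposite long tick to the mark.

```bash
python3 - <<'E'
from h import *
C=np.array([.6995,.163,.0718])
s=cv2.imread('pics/scene15.png');t=cv2.imread('pics/top9.png')
# unwarp dial face-on: 0.25 mm/px
def unw(n,img,f):
    g=(np.arange(640)-320)*.00025
    M=np.zeros((640,640,2),np.float32)
    # homography from 4 points
    q=[(-.06,-.06),(.06,-.06),(.06,.06),(-.06,.06)]
    r=np.cross(-U,N)
    src=np.float32([[320+x/.00025,320-y/.00025] for x,y in q]);dst=np.float32([proj(n,C+x*r-y*U) for x,y in q])
    H=cv2.getPerspectiveTransform(dst,src)
    o=cv2.warpPerspective(img,H,(640,640),flags=cv2.INTER_CUBIC);cv2.imwrite(f,o)
unw('scene',s,'pics/us.png');unw('top',t,'pics/ut.png')
E
```

```text
(no output)
```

View pics/us.png

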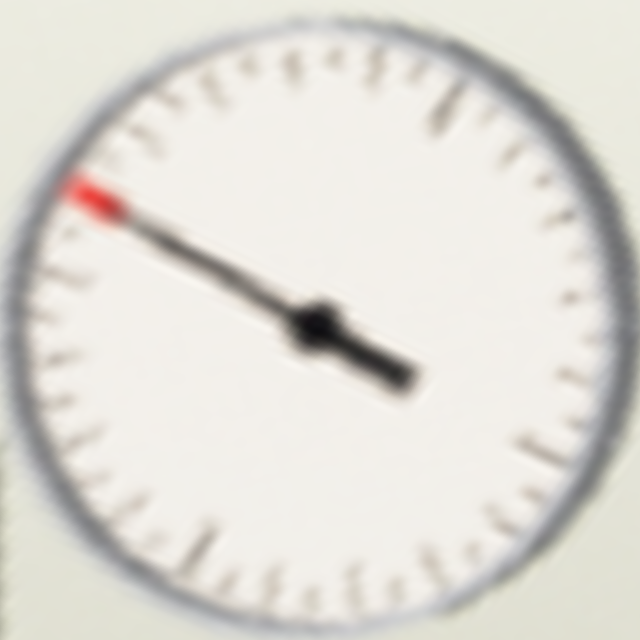

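View pics/ut.png

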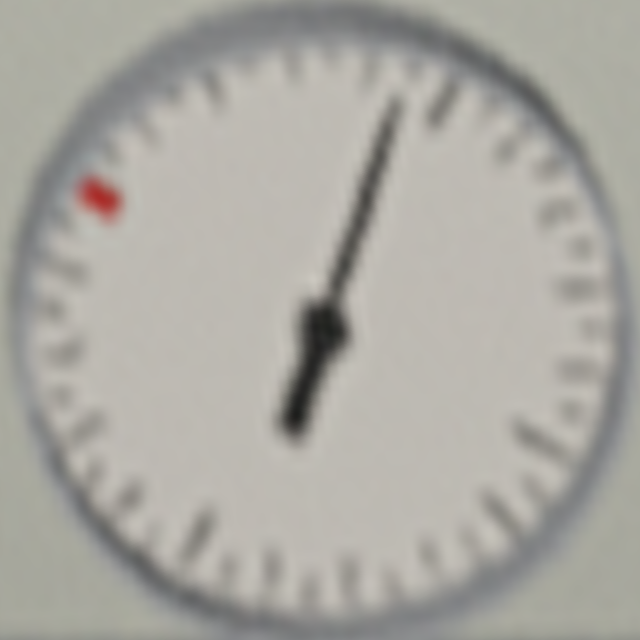

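In the face-on unwarps, the scene view has the mark at (96,200) and the disc centre from the long ticks at about (320,326), matching the hub at (318,326). So parallax is negligible. The direction checks put the needle about 0.01 rad (0.6 mm) short of the middle of the 7 mm mark, well on it. The gripper is clear, so I'll hand in.

```bash
python3 -c "
from h import *
print(job.job_done())"
```

```text
the job is handed in; nothing more can be done
None
```

The beaker is standing upright and released on the pan, about 2 mm from its centre. The scale is tared, and I handed the job in at about 19 s. I turned the knob about 2.7 rad counter-clockwise in one grip, let go, and raised the gripper clear of everything.

- **Zero mark:** After letting go, the pointer's line passed 0.2 mm from the mark's centre. Checks by angle instead put the pointer 0.007 to 0.016 rad (0.5 to 1 mm) short of the centre. A rougher first check, using an assumed dial centre, gave 0.03 rad (2 mm) short. All of these are within the 7 mm mark, so I left it.
- **Placing the beaker:** The wrist reading never rose above a few newtons as I set it down. The disc turned about 1.07 rad, meaning the pan sank about 3.4 mm, inside the expected 2 to 4 mm.
- **Bystanders:** The jar and tub were in place in the last pictures. Both modelling tools were partly hidden, by the arm in the top view and by the frame or scale in the close-up. The parts I could see had not moved.

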